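# Shut down two gel viewers and clear their plates

### The arm

A 6-joint arm with a two-finger parallel gripper is mounted at the origin on a cart in front of the work surface, level with it; the furniture and walls round the work are solid. World frame = base frame: x ahead of the robot, y to its left, z up, the work surface at z = 0. Lengths are in m, angles in degrees, forces in N, time in s.
With the tool pointing down it reaches from about 0.4 to 0.825 m from the base axis. Payload 7 kg.
Tool frame: the origin (TCP) lies midway between the tips of the shut fingers; the grasp point (between the pads) lies 19 mm behind it; z points along the fingers, y is the line along which they close (so a half turn about z gives the same grasp; the last joint's range is limited). The gripper opens to 88 mm and grips with 3 to 60 N. Pads are 19 mm wide; open, the fingers measure 130 mm over their backs; the gripper's body (78 mm by 193 mm) begins 47 mm behind the grasp point.
Start: joints at [-54.769, 20.546, 0.682, 0, -70.136, -16.507], TCP at [0.217, -0.639, 0.227] pointing down, gripper open.
Joint ranges: [-176.03, 176.03], [-82.01, 121.73], [-58.28, 71.71], [-173.87, 95.51], [-174.79, -0.11], [-173.66, 173.66]. Speed limits (degrees/s): [136.94, 136.94, 172.46, 180, 180, 180].

### API

Orientations are given as [roll, pitch, yaw] about the fixed x, y, z axes, in that order (R = Rz(yaw) Ry(pitch) Rx(roll)).
In Python, from plant import ctrl gives the robot as it stands. The module is installed in compiled form; this text tells all that it offers.
- The arm moves only by the tool send_rows, never from a script. Its argument "plan" is a list that holds one entry, the list of rows, each a list of 6 numbers: the shift along the tool's x, y, z in cm, then the turn, a rotation vector about the tool's x, y, z in degrees. A call has 1 to 8 rows; each row is the pose to reach, as a shift and turn from the pose commanded when the call began, along the tool's axes at that moment; what a row does not reach only later rows make up. A row lasts 1/12 s, in which the tool goes at most 41.7 mm and 7.16 degrees, less where a joint would pass 70% of its speed; a pose out of reach is approached as far as the arm can. A call with a gripper value outside its range is refused whole. "fingers" is the opening, from 0 (shut) to 1 (fully open), set as the call begins (left out, the last holds). The fingers move at their own pace and stop on an object; the grip force is fixed at half the most. Time passes only in rows, so rows that repeat a pose let the fingers close. It gives the time, the measured TCP pose, the force, the opening and the grip force at its end, in the units of the state.
- ctrl.get_obs(): the state, without advancing time (a new reading comes with each control period).
- ctrl.snapshot(name): name is "side" or "top"; returns a dict with "img" (420x560x3 uint8, red, green, blue), "K" (3x3 intrinsics, pixels), "pose" (4x4, takes a point from camera to world coordinates). Camera axes: x right, y down, z forward; pixel columns grow to the right and rows downward; lengths in m; the calibration is good to about 2 mm. A picture is of the moment at which its call begins. There is no depth.
- ctrl.close_job(): hands the job in; it is judged then, once.
The state is a dict: "clock": time; "joint_pos": joint angles; "qvel": joint speeds; "tau": joint torques, N m; "tool_pos": TCP position; "orientation": TCP orientation; "force": force on the tool from outside, world axes, zero at the start; "moment": the same for the moment, N m; "opening": finger opening in m; "gripper_force": force on a finger pad.
Only numpy, scipy, OpenCV 4.12 (cv2) and the standard library are available. Lean on these libraries where they do the work, as an engineer would, in place of code of your own. Each camera call takes 0.05 s, during which the arm holds its last target. There are 200 camera calls.

### The job

Shut down both gel viewers: set each viewer's push-pull rod, whether it now stands in or out, to its middle click before raising that viewer's clamp bar; where a plate is held, raise the bar, slide the plate out from beneath it and lower the bar again. Lay every gel plate, including one lying loose on the bench if there is one, flat inside the white tray, side by side, and leave the timer, petri dish and tape roll where they are.

Things in the scene. Friction and masses are not known exactly. Their poses are not given: they have to be found in the camera images.
- viewer_a: fixed grey gel viewer, 130 mm deep (x), 166 mm wide (y -98 to +68 mm). Origin: on the bench under the plate bed's centre; x to its back, y to its hinge side; front faces -x. Bed 50 mm high, 64 mm wide between side rails (tops 56 mm), open at the front; back stop at x = +52 mm. Housing of the rod, 58 mm high, on the y = -75 mm side.
- seat_a (a point): where the origin of a seated plate lies: viewer x = -12.5, y = 0, z = 50 mm; axes as the viewer's and the plate's (fin at the front, at viewer x = -58 mm). The viewer may be empty. Two lips over the bed's rear (x +20 to +50 mm, 6 mm over each plate edge) stop it being lifted until slid 40 mm or more to -x; the lowered bar stands before the rib and blocks sliding.
- rod_a (a joint): push-pull rod of the viewer, slides along its x: 0 = fully in, 0.020 m = middle click, 0.040 m = fully out (to the front, -x). Spring detents at all three: let go within 8 mm of an end or of the middle it snaps there and stays; leaving one takes about 5 to 6 N. One viewer's rod starts in, the other's out.
- knob_a (a point): centre of the rod's black round knob (26 mm across, 18 mm long in x), 42 mm above the bench before the viewer's front: viewer x = -95 mm (in), -115 (middle), -135 (out), y = -75 mm. The rod behind it is 10 mm thick. Axes as the viewer's. Can be pinched across y from above.
- bar_a (a joint): angle of the viewer's clamp bar: 0 = down over the plate (as at the start), up to 1.5 rad = nearly upright. The stiff hinge (0.12 N m) holds it where it is left.
- grip_a (a point): centre of the black grip (16 x 16 mm, 27 mm high) on the free end of the clamp bar (16 mm wide in viewer x, 10 mm thick). Axes turn with the bar; bar down: the viewer's axes, 100 mm from the hinge in -y, 20.5 mm above it. Rising, it swings up and over to +y. Can be pinched across the viewer's x from above at any angle.
- hinge_a (a point): point on the bar's hinge axis, which is parallel to the viewer's x; at viewer x = +5, y = +55, z = 62.5 mm.
- viewer_b: fixed grey gel viewer, 130 mm deep (x), 166 mm wide (y -98 to +68 mm). Origin: on the bench under the plate bed's centre; x to its back, y to its hinge side; front faces -x. Bed 50 mm high, 64 mm wide between side rails (tops 56 mm), open at the front; back stop at x = +52 mm. Housing of the rod, 58 mm high, on the y = -75 mm side.
- seat_b (a point): where the origin of a seated plate lies: viewer x = -12.5, y = 0, z = 50 mm; axes as the viewer's and the plate's (fin at the front, at viewer x = -58 mm). The viewer may be empty. Two lips over the bed's rear (x +20 to +50 mm, 6 mm over each plate edge) stop it being lifted until slid 40 mm or more to -x; the lowered bar stands before the rib and blocks sliding.
- rod_b (a joint): push-pull rod of the viewer, slides along its x: 0 = fully in, 0.020 m = middle click, 0.040 m = fully out (to the front, -x). Spring detents at all three: let go within 8 mm of an end or of the middle it snaps there and stays; leaving one takes about 5 to 6 N. One viewer's rod starts in, the other's out.
- knob_b (a point): centre of the rod's black round knob (26 mm across, 18 mm long in x), 42 mm above the bench before the viewer's front: viewer x = -95 mm (in), -115 (middle), -135 (out), y = -75 mm. The rod behind it is 10 mm thick. Axes as the viewer's. Can be pinched across y from above.
- bar_b (a joint): angle of the viewer's clamp bar: 0 = down over the plate (as at the start), up to 1.5 rad = nearly upright. The stiff hinge (0.12 N m) holds it where it is left.
- grip_b (a point): centre of the black grip (16 x 16 mm, 27 mm high) on the free end of the clamp bar (16 mm wide in viewer x, 10 mm thick). Axes turn with the bar; bar down: the viewer's axes, 100 mm from the hinge in -y, 20.5 mm above it. Rising, it swings up and over to +y. Can be pinched across the viewer's x from above at any angle.
- hinge_b (a point): point on the bar's hinge axis, which is parallel to the viewer's x; at viewer x = +5, y = +55, z = 62.5 mm.
- plate_a: gel plate, steel-grey metal, 125 x 60 x 6 mm, 140 g; black upright fin at one end (28 mm along x, 12 mm thick, top 38 mm above the underside, centre at x = -45.5 mm, y = 0), cross rib 40 mm wide, 6 mm high at x = +33.5 mm. Origin: centre of underside; x from fin end to rib end, z up. In viewer_a at the start, or absent.
- plate_b: gel plate, steel-grey metal, 125 x 60 x 6 mm, 140 g; black upright fin at one end (28 mm along x, 12 mm thick, top 38 mm above the underside, centre at x = -45.5 mm, y = 0), cross rib 40 mm wide, 6 mm high at x = +33.5 mm. Origin: centre of underside; x from fin end to rib end, z up. In viewer_b at the start, or absent.
- plate_c: gel plate, steel-grey metal, 125 x 60 x 6 mm, 140 g; black upright fin at one end (28 mm along x, 12 mm thick, top 38 mm above the underside, centre at x = -45.5 mm, y = 0), cross rib 40 mm wide, 6 mm high at x = +33.5 mm. Origin: centre of underside; x from fin end to rib end, z up. Loose on the bench in front of the tray at the start, or absent.
- tray: loose white open rinse tray, 167 (x) x 227 (y) mm outside, walls 5 mm thick and 22 to 23 mm high, floor 5 mm thick, inside 157 x 217 mm, 600 g. Origin: centre of its underside. Three plates fit side by side, 70 mm apart along y, each lengthwise along x.
- timer: small white timer 62 x 66 x 20 mm, loose, a bystander to leave where it is. Origin: centre of the underside.
- petri_dish: round petri dish 61 mm across, 15 mm high, loose, a bystander to leave where it is. Origin: centre of the underside.
- tape_roll: roll of tape 96 mm across, 25 mm high, loose, a bystander to leave where it is. Origin: centre of the underside.
Mind the look-alikes: they are no part of the job. What is shaped like the plate_b but red is not meant.

How it is judged:
By the outcome, as a careful person would: the job done as asked, in the order asked, and still so for the second after the job is handed in, with the robot touching nothing.
Of plate_a, plate_b, plate_c only 2 to 3 are there at a start; the rules pass over those that are not, and their reading is None.
At some moment in a run one of tray, plate_c may be knocked a few centimetres aside while the robot is not near it.
Once in a run the grip may slacken for a moment while it holds something.
It also fails if it takes over 210 s, if anything falls off the work surface, if the arm or the gripper's body presses on something with over 40 N, if the wrist force passes 120 N, or if a joint passes its speed limit or range.

## Working session

There is one attempt and no reset: what is moved stays moved. The work goes in short steps, Python scripts to look and compute and a tool call to move; the robot and the scene stay as the last step left them, time stands still between calls to the robot, and variables do not carry over. Pictures are saved under pics/ and viewed, at most 14 in all, crops included, and the job is handed in when it is done.

Besides the shell and the picture viewer there is one more tool, called as name(argument=value, ...) on one line, values as JSON. send_rows: Moves the arm, as the interface text tells. Its arguments: {"type":"object","properties":{"plan":{"type":"array","items":{"type":"array","items":{"type":"array","items":{"type":"number"}}}},"fingers":{"type":"number"}},"required":["plan"]}

```bash
mkdir -p pics; python3 - <<'E'
from plant import ctrl
import cv2,numpy as np
for n in("top","side"):
    s=ctrl.snapshot(n); cv2.imwrite(f"pics/{n}0.png",s["img"][:,:,::-1]); np.savez(f"{n}.npz",K=s["K"],pose=s["pose"])
    print(n,s["K"].round(1).tolist(),s["pose"].round(4).tolist())
print(ctrl.get_obs())
E
```

```text
top [[443.6, 0.0, 274.7], [0.0, 443.6, 213.6], [0.0, 0.0, 1.0]] [[-0.0243, -0.9982, 0.0545, 0.4529], [-0.9996, 0.0237, -0.0127, 0.0066], [0.0114, -0.0547, -0.9984, 1.5987], [0.0, 0.0, 0.0, 1.0]]
side [[419.5, 0.0, 281.0], [0.0, 419.5, 208.6], [0.0, 0.0, 1.0]] [[-0.8916, -0.2879, 0.3495, 0.0986], [-0.4525, 0.5371, -0.7119, 0.8603], [0.0172, -0.7929, -0.6091, 0.8305], [0.0, 0.0, 0.0, 1.0]]
{'clock': 0.1, 'joint_pos': array([-5.47678563e+01,  2.05865761e+01,  6.38119976e-01, -1.68078327e-02,
       -7.01362986e+01, -1.65057565e+01]), 'qvel': array([ 0.00539106, -0.07150785,  0.10293219,  0.05612826,  0.01928964,
       -0.03589124]), 'tau': array([ 5.68022206e-04, -5.84162271e+01,  2.93749756e+01,  7.01553047e+00,
        1.01895348e-02, -8.87190754e-05]), 'tool_pos': array([ 0.21651802, -0.63885978,  0.22572097]), 'orientation': array([ 1.79914248e+02, -8.93170959e-03, -1.61279329e+02]), 'force': array([-0.42377115, -0.53595189, -1.10699256]), 'moment': array([-0.00491833, -0.00013025,  0.04106077]), 'gripper_force': 0.0, 'opening': 0.08826789663556354}
```

View pics/top0.png

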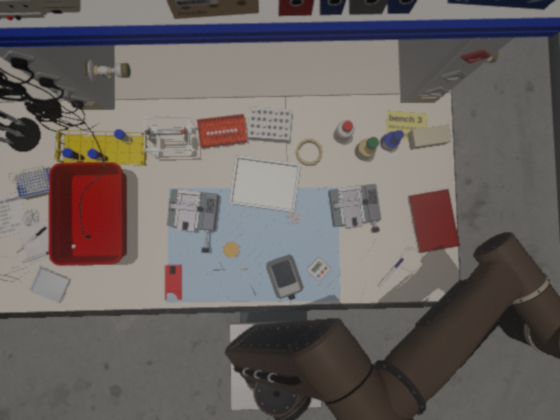

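View pics/side0.png

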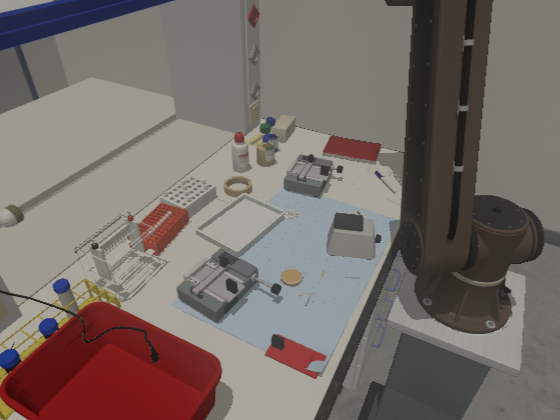

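```bash
python3 - <<'E'
import cv2,numpy as np
a=cv2.imread("pics/top0.png")
c=lambda x,y,w,h,W,H:cv2.resize(a[y:y+h,x:x+w],(W,H),interpolation=cv2.INTER_CUBIC)
cv2.imwrite("pics/c1.png",np.vstack([np.hstack([c(157,178,80,80,400,400),c(320,170,80,80,400,400)]),c(155,235,200,50,800,200)]))
E
```

```text
(no output)
```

View pics/c1.png

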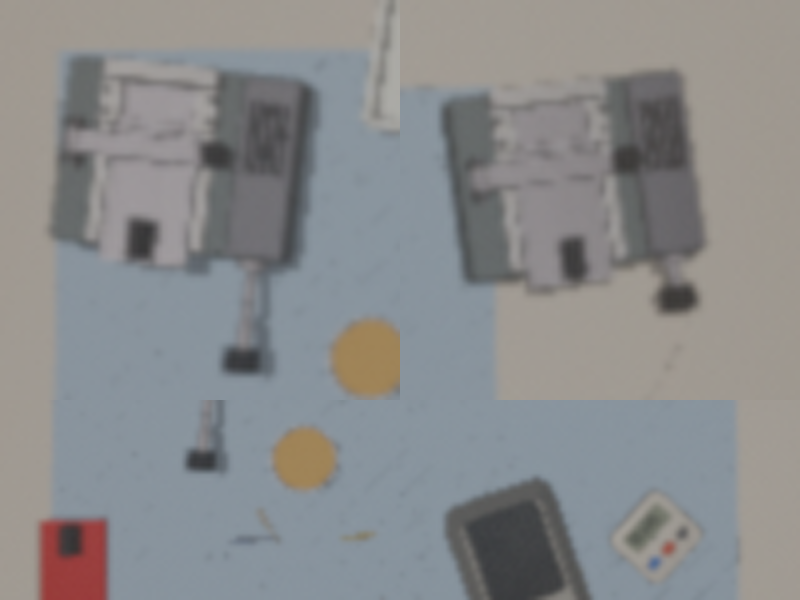

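```bash
cat > h.py <<'E'
import cv2,numpy as np
C={n:np.load(f"{n}.npz") for n in("top","side")}
def ray(n,u,v,z):
    K,P=C[n]["K"],C[n]["pose"]; d=P[:3,:3]@np.linalg.inv(K)@[u,v,1]; o=P[:3,3]
    return o+d*(z-o[2])/d[2]
def proj(n,p):
    K,P=C[n]["K"],C[n]["pose"]; q=K@(P[:3,:3].T@(np.asarray(p)-P[:3,3])); return q[:2]/q[2]
def tri(u1,u2):  # top pixel, side pixel -> point, gap
    a,b=[(C[n]["pose"][:3,3],C[n]["pose"][:3,:3]@np.linalg.inv(C[n]["K"])@[*u,1]) for n,u in(("top",u1),("side",u2))]
    A=np.c_[a[1],-b[1]]; t=np.linalg.lstsq(A,b[0]-a[0],rcond=None)[0]
    p,q=a[0]+t[0]*a[1],b[0]+t[1]*b[1]; return (p+q)/2,np.linalg.norm(p-q)
def dark(img,u,v,r=7,th=75):
    w=img[v-r:v+r+1,u-r:u+r+1].max(2); m=(w<th).astype(np.uint8)
    k,l,s,c=cv2.connectedComponentsWithStats(m); 
    i=1+np.argmax(s[1:,4]); return c[i]+[u-r,v-r],s[i].tolist()
E
python3 - <<'E'
from h import *
t=cv2.imread("pics/top0.png"); s=cv2.imread("pics/side0.png")
pts={"L":[("grip",200,209,.093),("fin",185,226,.085),("knob",205,249,.05)],"R":[("grip",365,202,.093),("fin",354,221,.085),("knob",375,229,.05)]}
sd={"L":[(232,286),None,(276,289)],"R":[(325,170),None,(340,169)]}
for k in pts:
    Q=[]
    for (n,u,v,z),q in zip(pts[k],sd[k]):
        c,st=dark(t,u,v); p=ray("top",*c,z); Q.append(p[:2]); print(k,n,c.round(1),st,p.round(4))
        if q: c2,s2=dark(s,*q); P,g=tri(c,c2); print("   side",c2.round(1),s2,P.round(4),g.round(4))
    kx=-.135 if k=="L" else -.095
    M=np.array([[.005,-.045],[-.058,0],[kx,-.075]]); Q=np.array(Q)
    a,b=M-M.mean(0),Q-Q.mean(0)
    th=np.arctan2((a[:,0]*b[:,1]-a[:,1]*b[:,0]).sum(),(a*b).sum()); R=np.array([[np.cos(th),-np.sin(th)],[np.sin(th),np.cos(th)]])
    o=Q.mean(0)-R@M.mean(0); print(k,"origin",o.round(4),"yaw",np.degrees(th).round(2),"res",(Q-(M@R.T+o)).round(4).tolist())
# tray
m=cv2.inRange(t,(200,200,200),(255,255,255)); 
g=t[150:220,225:305]; print(g[35,40],g[5,40])
E
```

```text
L grip [200.1 208.6] [5, 5, 5, 4, 17] [0.558 0.24  0.093]
   side [231.4 285.7] [1, 0, 12, 15, 128] [ 0.5533  0.2488 -0.0028] 0.0257
L fin [184.7 225.7] [5, 4, 4, 6, 21] [0.5014 0.2945 0.085 ]
L knob [205.2 249.9] [5, 7, 6, 3, 16] [0.4166 0.2313 0.05  ]
   side [275.6 288.6] [2, 2, 10, 11, 76] [0.4165 0.2328 0.0399] 0.0003
L origin [0.5598 0.2859] yaw -8.22 res [[-0.0003, -0.0006], [-0.001, 0.0003], [0.0012, 0.0003]]
R grip [365.4 201.4] [5, 4, 6, 5, 20] [ 0.5695 -0.3232  0.093 ]
   side [324.5 169.8] [3, 2, 9, 11, 77] [ 0.5498 -0.3462  0.0277] 0.0526
R fin [354.2 221.3] [6, 4, 4, 7, 19] [ 0.5027 -0.2842  0.085 ]
R knob [375.  229.3] [5, 6, 6, 4, 19] [ 0.474  -0.3628  0.05  ]
   side [339.4 169. ] [4, 4, 6, 7, 31] [ 0.4737 -0.3652  0.0408] 0.0009
R origin [ 0.5605 -0.2787] yaw 5.77 res [[-0.0005, -0.0003], [-0.0, 0.0003], [0.0005, 0.0]]
[164 168 170] [149 157 163]
```

```bash
cat >> h.py <<'E'
from scipy.spatial.transform import Rotation as Ro
V={"L":(.5598,.2859,-8.22),"R":(.5605,-.2787,5.77)}
def w(k,x,y,z,dyaw,off=0):  # viewer point -> world tcp target
    X,Y,a=V[k]; r=np.radians(a); return (X+x*np.cos(r)-y*np.sin(r),Y+x*np.sin(r)+y*np.cos(r),z,a+dyaw)
def plan(T,obs=None):
    from plant import ctrl
    o=obs or ctrl.get_obs(); p=np.array(o["tool_pos"]); R=Ro.from_euler("xyz",o["orientation"],degrees=True)
    for t in T:
        q=np.array(t[:3]); S=Ro.from_euler("xyz",[180,0,t[3]],degrees=True)
        d=R.inv().apply(q-p)*100; r=(R.inv()*S).as_rotvec(degrees=True)
        print(np.r_[d,r].round(1).tolist(),"n>=%d"%np.ceil(max(np.linalg.norm(d)/4.17,np.linalg.norm(r)/7.16)),"->",np.round(t,3)); p,R=q,S
def tray():
    from plant import ctrl
    t=ctrl.snapshot("top")["img"]; g=cv2.GaussianBlur(t,(3,3),0).astype(int)
    m=((g.min(2)>170)).astype(np.uint8); m[:140]=0;m[225:]=0;m[:,:222]=0;m[:,:][:,312:]=0
    return t,m
E
python3 - <<'E'
from h import *
t,m=tray()
for th in(160,170,180,190,200):
    mm=((t.min(2)>th)).astype(np.uint8); z=np.zeros_like(mm); z[150:218,224:306]=mm[150:218,224:306]
    k,l,s,c=cv2.connectedComponentsWithStats(z); i=1+np.argmax(s[1:,4])
    r=cv2.minAreaRect(np.argwhere(l==i)[:,::-1].astype(np.float32)); print(th,s[i],r)
    b=np.array([ray("top",*u,.022) for u in cv2.boxPoints(r)]); print(b[:,:2].round(3).tolist(), np.linalg.norm(np.diff(b,axis=0),axis=1).round(3), b.mean(0).round(4))
for n,u,z in(("timer",(319,268),.02),("petri",(232,249),.015),("tape",(309,152),.025)): print(n,ray("top",*u,z).round(3))
a=t[140:300,150:400]; cv2.imwrite("pics/c2.png",cv2.resize(a[5:85,65:165],(800,640))[:600,:,::-1])
k=w("R",-.095,-.075,.028,180)
plan([(k[0],k[1],.13,k[3]),k,w("R",-.115,-.075,.028,180)])
E
```

```text
160 [ 234  161   62   47 2314] ((264.45416259765625, 184.09390258789062), (57.4912109375, 41.03683090209961), 7.594643592834473)
[[0.589, 0.133], [0.734, 0.111], [0.702, -0.093], [0.557, -0.069]] [0.147 0.206 0.147] [0.6454 0.0203 0.022 ]Traceback (most recent call last):
  File "<stdin>", line 5, in <module>
    return _wrapfunc(a, 'argmax', axis=axis, out=out, **kwds)
    return bound(*args, **kwds)
ValueError: attempt to get argmax of an empty sequence
```

```bash
python3 - <<'E'
s=open('h.py').read(); i=s.index("def tray"); s=s[:i]+'''def tray(t):
    m=(t.min(2)>160).astype(np.uint8); z=np.zeros_like(m); z[145:225,218:312]=m[145:225,218:312]
    k,l,s,c=cv2.connectedComponentsWithStats(z); i=1+np.argmax(s[1:,4])
    b=np.array([ray("top",*u,.005) for u in cv2.boxPoints(cv2.minAreaRect(np.argwhere(l==i)[:,::-1].astype(np.float32)))])
    e=[b[1]-b[0],b[2]-b[1]]; e.sort(key=np.linalg.norm); d=e[0]*np.sign(e[0][0])
    return b.mean(0)[:2].round(4),np.degrees(np.arctan2(d[1],d[0])).round(1),[np.linalg.norm(x).round(3) for x in e]
'''; open('h.py','w').write(s)
from h import *
t=cv2.imread("pics/top0.png"); print(tray(t))
for n,u,z in(("timer",(319,268),.02),("petri",(232,249),.015),("tape",(309,152),.025)): print(n,ray("top",*u,z).round(3))
k=w("R",-.095,-.075,.028,180)
plan([(k[0],k[1],.13,k[3]),k,w("R",-.115,-.075,.028,180)])
E
```

```text
(array([0.6468, 0.0202]), np.float64(-9.2), [np.float64(0.149), np.float64(0.208)])
timer [ 0.342 -0.166  0.02 ]
petri [0.417 0.141 0.015]
tape [ 0.757 -0.142  0.025]
[-33.2, 17.9, 9.6, 0.1, -0.0, 12.9] n>=10 -> [ 4.7400e-01 -3.6300e-01  1.3000e-01  1.8577e+02]
[0.0, -0.0, 10.2, 0.0, 0.0, 0.0] n>=3 -> [ 4.7400e-01 -3.6300e-01  2.8000e-02  1.8577e+02]
[2.0, 0.0, 0.0, 0.0, 0.0, 0.0] n>=1 -> [ 4.5400e-01 -3.6500e-01  2.8000e-02  1.8577e+02]
```

Candidates: plates with fins at top px (185,226) and (354,221), both steel-grey in the viewers. The red plate at (174,282) is the look-alike, and the grey device at (285,277) isn't a plate. The crop confirms the two grey ones, and there's no loose plate. The left knob is out at (205,250) and the right one is in at (375,229). I start with the right viewer.

send_rows(plan=[[[-26.6,14.3,9.6,0,0,0],[-26.6,14.3,9.6,0,0,0],[-26.6,14.3,9.6,0,0,0],[-26.6,14.3,9.6,0,0,0],[-26.6,14.3,9.6,0,0,0],[-26.6,14.3,9.6,0,0,0],[-26.6,14.3,9.6,0,0,0],[-26.6,14.3,9.6,0,0,0]]], fingers=0.7)

```text
clock: 0.82
tool_pos: [0.4241, -0.4155, 0.1292]
orientation: [179.9, -0.0, -161.2]
force: [-0.6, -0.9, 0.5]
opening: 0.0615
gripper_force: 0.0
```

send_rows(plan=[[[-6.6,3.6,0,0,0,12.9],[-6.6,3.6,0,0,0,12.9],[-6.6,3.6,0,0,0,12.9],[-6.6,3.6,0,0,0,12.9],[-6.6,3.6,0,0,0,12.9]]])

```text
clock: 1.23
tool_pos: [0.4736, -0.3629, 0.1303]
orientation: [180.0, -0.0, -174.1]
force: [-1.0, -0.9, 0.2]
opening: 0.0615
gripper_force: 0.0
```

```bash
python3 - <<'E'
from h import *
from plant import ctrl
o=ctrl.get_obs(); print(o["clock"],o["tool_pos"],o["orientation"],o["joint_pos"],o["force"])
plan([w("R",-.095,-.075,.028,180)])
E
```

```text
1.2333 [ 0.47356272 -0.36285827  0.1303228 ] [ 1.79982979e+02 -3.06801962e-02 -1.74052713e+02] [-1.87091632e+01  1.77704657e+01 -1.68401567e+01 -3.24296759e-03
 -5.54243615e+01 -6.53417133e+01] [-1.01331696 -0.94112242  0.21780111]
[-0.0, -0.0, 10.2, 0.0, -0.0, 0.2] n>=3 -> [ 4.7400e-01 -3.6300e-01  2.8000e-02  1.8577e+02]
```

send_rows(plan=[[[0,0,5,0,0,0],[0,0,8,0,0,0],[0,0,10.2,0,0,0],[0,0,10.2,0,0,0],[0,0,10.2,0,0,0]]])

```text
clock: 1.65
tool_pos: [0.4722, -0.3639, 0.0279]
orientation: [179.9, -0.2, -174.2]
force: [1.4, 0.3, 0.6]
opening: 0.0613
gripper_force: 0.0
```

send_rows(plan=[[[0,0,0,0,0,0],[0,0,0,0,0,0],[0,0,0,0,0,0],[0,0,0,0,0,0],[0,0,0,0,0,0],[0,0,0,0,0,0]]], fingers=0)

```text
clock: 2.15
tool_pos: [0.4739, -0.3632, 0.0292]
orientation: [-180.0, 0.1, -174.2]
force: [-0.2, -0.4, -0.4]
opening: 0.0269
gripper_force: 0.0
```

send_rows(plan=[[[0.5,0,0,0,0,0],[1,0,0,0,0,0],[1.5,0,0,0,0,0],[2,0,0,0,0,0],[2,0,0,0,0,0],[2,0,0,0,0,0],[2,0,0,0,0,0]]])

```text
clock: 2.73
tool_pos: [0.4537, -0.3653, 0.029]
orientation: [-180.0, -0.0, -174.2]
force: [-0.6, 1.2, 5.7]
opening: 0.0249
gripper_force: 30.0
```

send_rows(plan=[[[0,0,0,0,0,0],[0,0,0,0,0,0],[0,0,0,0,0,0],[0,0,0,0,0,0],[0,0,0,0,0,0]]], fingers=0.6)

```text
clock: 3.15
tool_pos: [0.4535, -0.3651, 0.0283]
orientation: [180.0, -0.0, -174.2]
force: [-0.6, -0.3, -0.6]
opening: 0.0503
gripper_force: 0.0
```

send_rows(plan=[[[0,0,-4,0,0,0],[0,0,-8,0,0,0],[0,0,-12,0,0,0],[0,0,-12,0,0,0]]])

```text
clock: 3.48
tool_pos: [0.4575, -0.3676, 0.157]
orientation: [-179.6, 0.5, -174.1]
force: [1.5, -0.8, 1.9]
opening: 0.0528
gripper_force: 0.0
```

```bash
python3 - <<'E'
from h import *
from plant import ctrl
s=ctrl.snapshot("side")["img"][:,:,::-1]; cv2.imwrite("pics/s1.png",cv2.resize(s[120:230,260:420],(800,550)))
g=w("R",.005,-.045,.065,-90); plan([(*g[:2],.149,g[3]),g])
for x in(-.095,-.115): print(proj("side",w("R",x,-.075,.042,0)[:3]))
E
```

```text
[-11.8, 3.2, 0.5, -0.5, 0.1, -89.9] n>=13 -> [  0.57   -0.323   0.149 -84.23 ]
[0.0, -0.0, 8.4, 0.0, 0.0, 0.0] n>=3 -> [ 5.700e-01 -3.230e-01  6.500e-02 -8.423e+01]
[339.13771662 169.0313041 ]
[344.65375772 170.20392606]
```

View pics/s1.png

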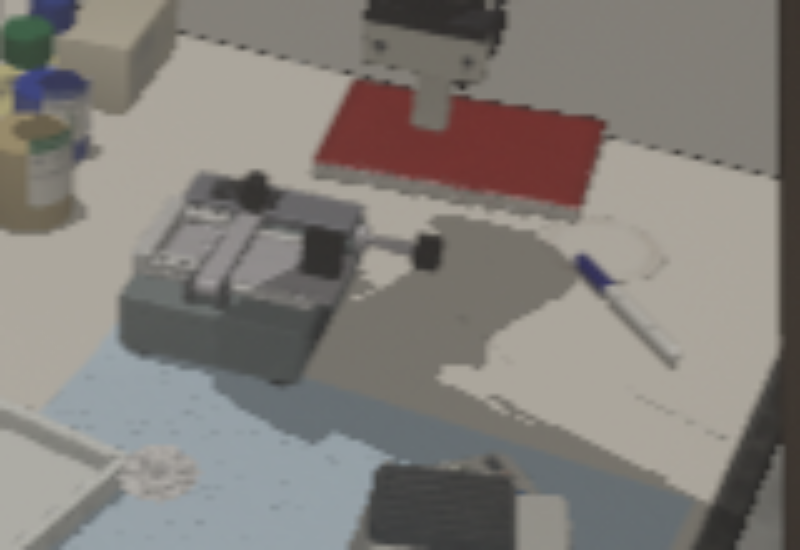

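Knob at side px (345.6,170): the prediction for the middle click is (344.7,170.2), so the right rod is set. Next is its bar.

send_rows(plan=[[[-11.8,3.2,0,0,0,-50],[-11.8,3.2,0,0,0,-50],[-11.8,3.2,0,0,0,-50],[-11.8,3.2,0,0,0,-50],[-11.8,3.2,0,0,0,-50],[-11.8,3.2,0,0,0,-50],[-11.8,3.2,0,0,0,-50],[-11.8,3.2,0,0,0,-50]]])

```text
clock: 4.2
tool_pos: [0.5674, -0.321, 0.1473]
orientation: [179.9, -0.0, -123.8]
force: [-0.1, 0.0, -0.0]
opening: 0.0526
gripper_force: 0.0
```

send_rows(plan=[[[0,0,0,0,0,-40],[0,0,0,0,0,-40],[0,0,0,0,0,-40],[0,0,0,0,0,-40],[0,0,0,0,0,-40],[0,0,0,0,0,-40],[0,0,0,0,0,-40],[0,0,0,0,0,-40]]])

```text
clock: 4.87
tool_pos: [0.5675, -0.3213, 0.148]
orientation: [180.0, 0.0, -84.5]
force: [1.2, -0.3, -0.6]
opening: 0.0527
gripper_force: 0.0
```

```bash
python3 - <<'E'
from h import *
plan([w("R",.005,-.045,.065,-90)])
a=np.radians(np.linspace(0,80,17)[1:]); print(np.c_[-(100-100*np.cos(a)+20.5*np.sin(a)),-(100*np.sin(a)+20.5*np.cos(a)-20.5)].round(0).tolist())
E
```

```text
[0.2, -0.2, 8.3, 0.0, 0.0, -0.3] n>=2 -> [ 5.700e-01 -3.230e-01  6.500e-02 -8.423e+01]
[[-2.0, -9.0], [-5.0, -17.0], [-9.0, -25.0], [-13.0, -33.0], [-18.0, -40.0], [-24.0, -47.0], [-30.0, -54.0], [-37.0, -59.0], [-44.0, -65.0], [-51.0, -69.0], [-59.0, -73.0], [-68.0, -76.0], [-76.0, -79.0], [-85.0, -80.0], [-94.0, -81.0], [-103.0, -82.0]]
```

send_rows(plan=[[[0.2,-0.2,4,0,0,0],[0.2,-0.2,7,0,0,0],[0.2,-0.2,8.3,0,0,0],[0.2,-0.2,8.3,0,0,0],[0.2,-0.2,8.3,0,0,0]]])

```text
clock: 5.28
tool_pos: [0.5696, -0.3231, 0.0649]
orientation: [179.9, 0.0, -84.5]
force: [-0.2, -1.0, 0.8]
opening: 0.0527
gripper_force: 0.0
```

send_rows(plan=[[[0,0,0,0,0,0],[0,0,0,0,0,0],[0,0,0,0,0,0],[0,0,0,0,0,0],[0,0,0,0,0,0],[0,0,0,0,0,0],[0,0,0,0,0,0],[0,0,0,0,0,0]]], fingers=0)

```text
clock: 5.95
tool_pos: [0.57, -0.3232, 0.0656]
orientation: [180.0, -0.0, -84.2]
force: [-0.8, 0.8, 0.2]
opening: 0.0161
gripper_force: 30.0
```

send_rows(plan=[[[-0.2,0,-0.9,0,0,0],[-0.5,0,-1.7,0,0,0],[-0.9,0,-2.5,0,0,0],[-1.3,0,-3.3,0,0,0],[-1.8,0,-4.0,0,0,0],[-2.4,0,-4.7,0,0,0],[-3.0,0,-5.4,0,0,0],[-3.7,0,-5.9,0,0,0]]])

```text
clock: 6.62
tool_pos: [0.566, -0.2862, 0.1259]
orientation: [180.0, -0.0, -84.2]
force: [-1.9, -6.3, 0.0]
opening: 0.0161
gripper_force: 30.0
```

Gripped at 16 mm and following the arc. I'll finish raising it.

send_rows(plan=[[[-0.7,0,-0.6,0,0,0],[-1.4,0,-1.0,0,0,0],[-2.2,0,-1.4,0,0,0],[-3.1,0,-1.7,0,0,0],[-3.9,0,-2.0,0,0,0],[-4.8,0,-2.1,0,0,0],[-5.7,0,-2.2,0,0,0],[-6.6,0,-2.3,0,0,0]]])

```text
clock: 7.28
tool_pos: [0.5588, -0.2203, 0.1484]
orientation: [180.0, -0.0, -84.2]
force: [-0.8, -4.2, -4.0]
opening: 0.0158
gripper_force: 30.0
```

send_rows(plan=[[[0,0,0,0,0,0],[0,0,0,0,0,0],[0,0,0,0,0,0],[0,0,0,0,0,0],[0,0,0,0,0,0]]], fingers=0.5)

```text
clock: 7.7
tool_pos: [0.5599, -0.2208, 0.1476]
orientation: [-180.0, 0.0, -84.2]
force: [0.5, -0.5, 0.3]
opening: 0.0418
gripper_force: 0.0
```

send_rows(plan=[[[0,0,-3,0,0,0],[0,0,-6,0,0,0],[0,0,-6,0,0,0],[0,0,-6,0,0,0]]])

```text
clock: 8.03
tool_pos: [0.5609, -0.2211, 0.2096]
orientation: [-179.8, -0.0, -84.2]
force: [-0.9, -0.5, -0.4]
opening: 0.0439
gripper_force: 0.0
```

```bash
python3 - <<'E'
from h import *
from plant import ctrl
s=ctrl.snapshot("side")["img"][:,:,::-1]; cv2.imwrite("pics/s2.png",cv2.resize(s[90:230,260:400],(600,600)))
f=w("R",-.058,0,.060,180); plan([(*f[:2],.20,f[3]),(*f[:2],.125,f[3]),f])
print(proj("side",w("R",.005,.055+.003,.165,0)[:3])-[260,90])
E
```

```text
[5.8, 6.3, 0.8, -0.1, 0.1, 90.0] n>=13 -> [  0.503  -0.285   0.2   185.77 ]
[0.0, -0.0, 7.5, 0.0, 0.0, 0.0] n>=2 -> [ 5.0300e-01 -2.8500e-01  1.2500e-01  1.8577e+02]
[0.0, -0.0, 6.5, 0.0, 0.0, 0.0] n>=2 -> [ 5.0300e-01 -2.8500e-01  6.0000e-02  1.8577e+02]
[41.83124395 60.31070131]
```

View pics/s2.png

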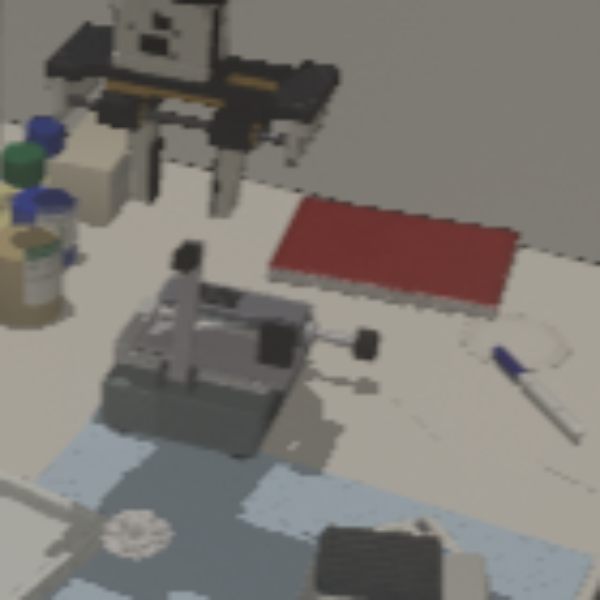

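The bar stands up, with its grip at side px about (304,149), close to the expected spot. I'll move to the fin.

send_rows(plan=[[[5.8,6.3,0.8,0,0,50],[5.8,6.3,0.8,0,0,50],[5.8,6.3,0.8,0,0,50],[5.8,6.3,0.8,0,0,50],[5.8,6.3,0.8,0,0,50],[5.8,6.3,0.8,0,0,50],[5.8,6.3,0.8,0,0,50],[5.8,6.3,0.8,0,0,50]]])

```text
clock: 8.75
tool_pos: [0.5021, -0.2847, 0.1983]
orientation: [179.9, -0.0, -134.5]
force: [0.3, 0.7, -0.1]
opening: 0.0439
gripper_force: 0.0
```

send_rows(plan=[[[0,0,0,0,0,40],[0,0,0,0,0,40],[0,0,0,0,0,40],[0,0,0,0,0,40],[0,0,0,0,0,40],[0,0,0,0,0,40],[0,0,0,0,0,40],[0,0,0,0,0,40]]])

```text
clock: 9.42
tool_pos: [0.5026, -0.2847, 0.1989]
orientation: [180.0, -0.1, -173.9]
force: [0.3, 0.6, 0.6]
opening: 0.0435
gripper_force: 0.0
```

send_rows(plan=[[[0,0,4,0,0,0],[0,0,7.5,0,0,0],[0,0,7.5,0,0,0],[0,0,7.5,0,0,0]]])

```text
clock: 9.75
tool_pos: [0.5016, -0.2847, 0.1234]
orientation: [179.9, -0.3, -174.0]
force: [0.6, -0.4, 0.7]
opening: 0.0438
gripper_force: 0.0
```

```bash
python3 - <<'E'
from h import *
plan([w("R",-.058,0,.060,180)])
E
```

```text
[-0.2, -0.0, 6.3, 0.1, -0.3, 0.2] n>=2 -> [ 5.0300e-01 -2.8500e-01  6.0000e-02  1.8577e+02]
```

send_rows(plan=[[[0,0,3,0,0,0],[0,0,5,0,0,0],[0,0,6.4,0,0,0],[0,0,6.4,0,0,0],[0,0,6.4,0,0,0]]])

```text
clock: 10.17
tool_pos: [0.5039, -0.2852, 0.0622]
orientation: [-179.9, 0.1, -174.1]
force: [0.3, -0.0, 0.4]
opening: 0.0439
gripper_force: 0.0
```

send_rows(plan=[[[0,0,0,0,0,0],[0,0,0,0,0,0],[0,0,0,0,0,0],[0,0,0,0,0,0],[0,0,0,0,0,0],[0,0,0,0,0,0],[0,0,0,0,0,0],[0,0,0,0,0,0]]], fingers=0)

```text
clock: 10.83
tool_pos: [0.503, -0.2848, 0.061]
orientation: [-180.0, 0.0, -174.2]
force: [-1.7, 1.2, 5.0]
opening: 0.0117
gripper_force: 30.0
```

send_rows(plan=[[[0.7,0,0,0,0,0],[1.6,0,0,0,0,0],[2.6,0,0,0,0,0],[3.6,0,0,0,0,0],[4.6,0,0,0,0,0],[5.6,0,0,0,0,0],[6.5,0,0,0,0,0],[7,0,0,0,0,0]]])

```text
clock: 11.5
tool_pos: [0.4319, -0.292, 0.0608]
orientation: [180.0, 0.0, -174.2]
force: [2.4, 0.7, 3.4]
opening: 0.0119
gripper_force: 30.0
```

```bash
python3 - <<'E'
from h import *
from plant import ctrl
t=ctrl.snapshot("top")["img"][:,:,::-1]; print(tray(t)); cv2.imwrite("pics/t3.png",cv2.resize(t[145:265,220:400],(800,533)))
E
```

```text
(array([0.6455, 0.0199]), np.float64(-9.2), [np.float64(0.154), np.float64(0.209)])
```

View pics/t3.png

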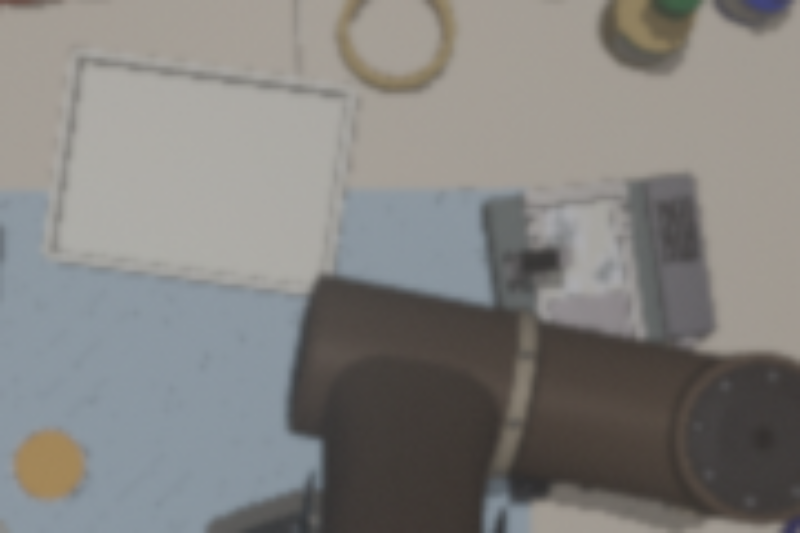

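The plate slid about 70 mm and its rear edge is clear of the lips. The tray hasn't moved. I'll lift it and go to the tray's right half.

```bash
cat >> h.py <<'E'
TR=(.646,.020,-9.2)
def tr(x,y,z,dyaw=180):
    r=np.radians(TR[2]); return (TR[0]+x*np.cos(r)-y*np.sin(r),TR[1]+x*np.sin(r)+y*np.cos(r),z,TR[2]+dyaw)
E
python3 - <<'E'
from h import *
from plant import ctrl
o=ctrl.get_obs(); p=o["tool_pos"]; T=tr(-.0455,-.045,.1)
plan([(p[0],p[1],.125,-174.2),(.44,T[1],.125,-174.2),(T[0],T[1],.125,-189.2),(T[0],T[1],.07,-189.2),(T[0],T[1],.0175,-189.2)])
E
```

```text
[0.0, 0.0, -6.4, 0.0, -0.0, -0.0] n>=2 -> [ 4.310e-01 -2.920e-01  1.250e-01 -1.742e+02]
[-3.6, 27.3, 0.0, 0.0, 0.0, 0.0] n>=7 -> [ 4.400e-01 -1.700e-02  1.250e-01 -1.742e+02]
[-15.3, -1.6, -0.0, -0.0, -0.0, 15.0] n>=4 -> [ 5.940e-01 -1.700e-02  1.250e-01 -1.892e+02]
[0.0, -0.0, 5.5, 0.0, 0.0, 0.0] n>=2 -> [ 5.940e-01 -1.700e-02  7.000e-02 -1.892e+02]
[0.0, -0.0, 5.2, 0.0, 0.0, 0.0] n>=2 -> [ 5.940e-01 -1.700e-02  1.800e-02 -1.892e+02]
```

send_rows(plan=[[[0,0,-1,0,0,0],[0,0,-2.5,0,0,0],[0,0,-4,0,0,0],[0,0,-5.5,0,0,0],[0,0,-6.4,0,0,0],[0,0,-6.4,0,0,0]]])

```text
clock: 12.05
tool_pos: [0.4336, -0.2921, 0.1262]
orientation: [-180.0, 0.1, -174.2]
force: [0.8, -1.0, -1.4]
opening: 0.0115
gripper_force: 30.0
```

send_rows(plan=[[[-0.2,1,0,0,0,0],[-0.4,3,0,0,0,0],[-0.7,5,0,0,0,0],[-1,7,0,0,0,0],[-1.2,9,0,0,0,0],[-1.5,11,0,0,0,0],[-1.7,13,0,0,0,0],[-2,15,0,0,0,0]]])

```text
clock: 12.72
tool_pos: [0.4364, -0.1393, 0.1233]
orientation: [180.0, -0.2, -174.2]
force: [-0.3, 0.4, -0.6]
opening: 0.0118
gripper_force: 30.0
```

send_rows(plan=[[[-0.2,2,0,0,0,0],[-0.4,4,0,0,0,0],[-0.7,6,0,0,0,0],[-1,8,0,0,0,0],[-1.2,10,0,0,0,0],[-1.5,11.5,0,0,0,0],[-1.6,12.3,0,0,0,0],[-1.6,12.3,0,0,0,0]]])

```text
clock: 13.38
tool_pos: [0.4406, -0.0154, 0.1238]
orientation: [-180.0, -0.1, -174.1]
force: [-0.0, 0.5, -1.6]
opening: 0.0118
gripper_force: 30.0
```

send_rows(plan=[[[-1,-0.1,0,0,0,1],[-3,-0.3,0,0,0,3],[-5.5,-0.6,0,0,0,6],[-8,-0.9,0,0,0,9],[-11,-1.2,0,0,0,12],[-13.5,-1.4,0,0,0,14],[-15.3,-1.6,0,0,0,15],[-15.3,-1.6,0,0,0,15]]])

```text
clock: 14.05
tool_pos: [0.5984, -0.0181, 0.1231]
orientation: [-179.9, -0.0, 170.7]
force: [1.9, 0.4, -1.5]
opening: 0.0118
gripper_force: 30.0
```

```bash
python3 - <<'E'
from h import *
from plant import ctrl
o=ctrl.get_obs(); print(o["opening"],o["gripper_force"],o["clock"])
s=ctrl.snapshot("side")["img"][:,:,::-1]; cv2.imwrite("pics/s4.png",cv2.resize(s[120:270,180:380],(800,600)))
T=tr(-.0455,-.045,.1); plan([(T[0],T[1],.0175,-189.2)])
E
```

```text
0.011759741916131824 29.98687595129013 14.05
[0.2, 0.1, 10.5, -0.1, -0.1, -0.1] n>=3 -> [ 5.940e-01 -1.700e-02  1.800e-02 -1.892e+02]
```

View pics/s4.png

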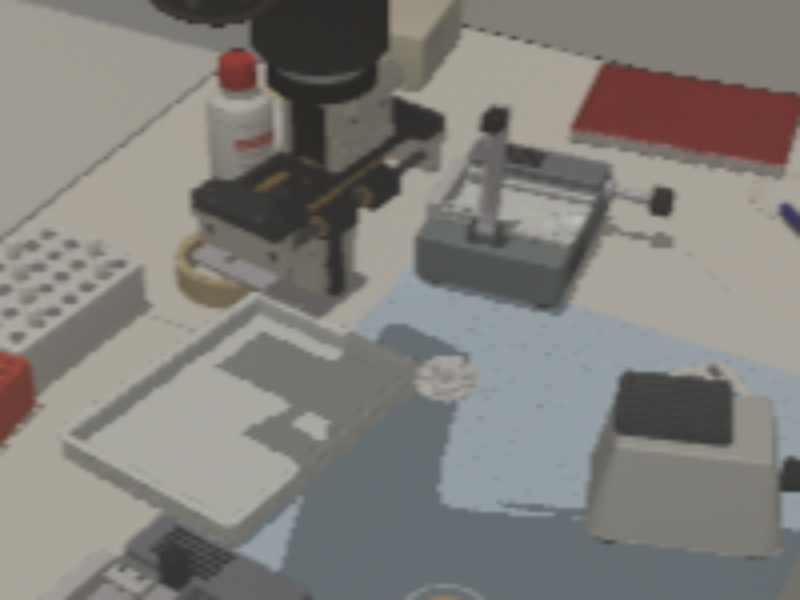

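```bash
python3 - <<'E'
from h import *
for x,y in((-.0835,.1135),(-.0835,-.1135),(.0835,-.1135),(.0835,.1135)): print(((proj("side",tr(x,y,.0225)[:3])-[180,120])*4).round(0))
E
```

```text
[230. 523.]
[420. 364.]
[256. 289.]
[ 59. 429.]
```

The plate is held level, and the tray corners match their predicted pixels. I'll lower it in.

send_rows(plan=[[[0,0,2,0,0,0],[0,0,4.5,0,0,0],[0,0,7,0,0,0],[0,0,8.8,0,0,0],[0,0,9.6,0,0,0],[0,0,10.1,0,0,0],[0,0,10.6,0,0,0],[0,0,10.6,0,0,0]]])

```text
clock: 14.77
tool_pos: [0.5951, -0.0172, 0.0184]
orientation: [-180.0, -0.0, 170.8]
force: [-1.0, -0.8, -1.7]
opening: 0.0117
gripper_force: 30.0
```

send_rows(plan=[[[0,0,0,0,0,0],[0,0,0,0,0,0],[0,0,0,0,0,0],[0,0,0,0,0,0]]])

```text
clock: 15.1
tool_pos: [0.5956, -0.0169, 0.0193]
orientation: [180.0, 0.1, 170.8]
force: [-0.0, -0.5, -1.3]
opening: 0.0117
gripper_force: 30.0
```

send_rows(plan=[[[0,0,0.1,0,0,0],[0,0,0.2,0,0,0],[0,0,0.3,0,0,0],[0,0,0.3,0,0,0],[0,0,0.3,0,0,0]]])

```text
clock: 15.52
tool_pos: [0.5952, -0.017, 0.016]
orientation: [180.0, 0.0, 170.8]
force: [-2.4, 0.9, 4.5]
opening: 0.0116
gripper_force: 30.0
```

send_rows(plan=[[[0,0,0,0,0,0],[0,0,0,0,0,0],[0,0,0,0,0,0],[0,0,0,0,0,0],[0,0,0,0,0,0]]], fingers=0.35)

```text
clock: 15.93
tool_pos: [0.5951, -0.0171, 0.0154]
orientation: [-180.0, -0.0, 170.8]
force: [0.3, -0.4, 0.6]
opening: 0.0303
gripper_force: 0.0
```

send_rows(plan=[[[0,0,-2,0,0,0],[0,0,-5,0,0,0],[0,0,-9,0,0,0],[0,0,-13,0,0,0],[0,0,-17,0,0,0],[0,0,-18.5,0,0,0],[0,0,-18.5,0,0,0]]])

```text
clock: 16.52
tool_pos: [0.5977, -0.0168, 0.2061]
orientation: [179.8, 0.5, 170.9]
force: [0.9, 0.2, 0.2]
opening: 0.0307
gripper_force: 0.0
```

```bash
python3 - <<'E'
from h import *
a=np.radians(80); y=.055-.1*np.cos(a)+.0205*np.sin(a); z=.0625+.1*np.sin(a)+.0205*np.cos(a)
g=w("R",.005,y,z-.018,-90); print(y,z)
plan([(*g[:2],.205,g[3]),g])
E
```

```text
0.05782374117005723 0.16454056294339287
[0.5, -20.7, 0.1, -0.3, 0.5, -104.9] n>=15 -> [  0.56   -0.221   0.205 -84.23 ]
[0.0, -0.0, 5.8, 0.0, 0.0, 0.0] n>=2 -> [  0.56   -0.221   0.147 -84.23 ]
```

send_rows(plan=[[[0.5,-20.7,0,0,0,-57],[0.5,-20.7,0,0,0,-57],[0.5,-20.7,0,0,0,-57],[0.5,-20.7,0,0,0,-57],[0.5,-20.7,0,0,0,-57],[0.5,-20.7,0,0,0,-57],[0.5,-20.7,0,0,0,-57],[0.5,-20.7,0,0,0,-57]]], fingers=0.55)

```text
clock: 17.18
tool_pos: [0.5563, -0.222, 0.1997]
orientation: [179.9, -0.0, -133.9]
force: [0.2, 0.9, -0.0]
opening: 0.0481
gripper_force: 0.0
```

send_rows(plan=[[[0,0,0,0,0,-48],[0,0,0,0,0,-48],[0,0,0,0,0,-48],[0,0,0,0,0,-48],[0,0,0,0,0,-48],[0,0,0,0,0,-48],[0,0,0,0,0,-48],[0,0,0,0,0,-48]]])

```text
clock: 17.85
tool_pos: [0.5569, -0.2205, 0.1998]
orientation: [179.9, 0.0, -85.9]
force: [-0.1, 0.9, 0.2]
opening: 0.0482
gripper_force: 0.0
```

```bash
python3 - <<'E'
from h import *
from plant import ctrl
plan([w("R",.005,.0578,.1465,-90)])
t=ctrl.snapshot("top")["img"][:,:,::-1]; cv2.imwrite("pics/t5.png",cv2.resize(t[145:265,215:395],(800,533)))
E
```

```text
[0.0, -0.3, 5.3, 0.1, 0.0, -1.7] n>=2 -> [  0.56   -0.221   0.146 -84.23 ]
```

View pics/t5.png

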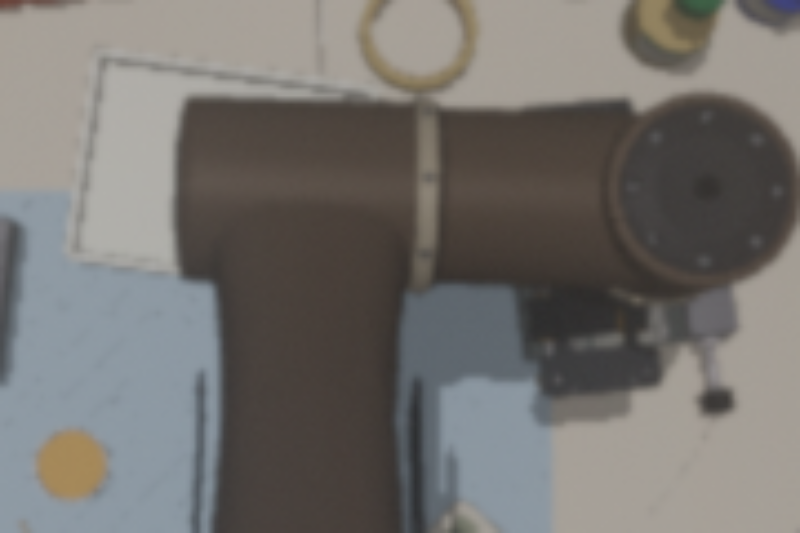

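The arm hides the tray here, so I'll check it later. Next I lower the bar.

send_rows(plan=[[[0,-0.3,2,0,0,-1.7],[0,-0.3,4,0,0,-1.7],[0,-0.3,5.3,0,0,-1.7],[0,-0.3,5.3,0,0,-1.7],[0,-0.3,5.3,0,0,-1.7]]])

```text
clock: 18.32
tool_pos: [0.5597, -0.2204, 0.147]
orientation: [179.9, 0.0, -84.5]
force: [0.6, 0.2, 0.4]
opening: 0.0484
gripper_force: 0.0
```

send_rows(plan=[[[0,0,0,0,0,0],[0,0,0,0,0,0],[0,0,0,0,0,0],[0,0,0,0,0,0],[0,0,0,0,0,0],[0,0,0,0,0,0],[0,0,0,0,0,0],[0,0,0,0,0,0]]], fingers=0)

```text
clock: 18.98
tool_pos: [0.5589, -0.2206, 0.1479]
orientation: [179.9, -0.0, -84.4]
force: [-5.4, 0.8, 5.0]
opening: 0.016
gripper_force: 30.0
```

send_rows(plan=[[[0.9,0,0.1,0,0,0],[1.8,0,0.2,0,0,0],[2.7,0,0.3,0,0,0],[3.5,0,0.6,0,0,0],[4.4,0,0.9,0,0,0],[5.2,0,1.3,0,0,0],[5.9,0,1.7,0,0,0],[6.6,0,2.3,0,0,0]]])

```text
clock: 19.65
tool_pos: [0.5661, -0.2866, 0.1245]
orientation: [180.0, 0.0, -84.4]
force: [-5.2, 1.9, 5.1]
opening: 0.016
gripper_force: 30.0
```

send_rows(plan=[[[0.7,0,0.5,0,0,0],[1.3,0,1.2,0,0,0],[1.9,0,1.9,0,0,0],[2.4,0,2.6,0,0,0],[2.8,0,3.4,0,0,0],[3.2,0,4.2,0,0,0],[3.5,0,5,0,0,0],[3.7,0,5.9,0,0,0]]])

```text
clock: 20.32
tool_pos: [0.5701, -0.3235, 0.0649]
orientation: [180.0, -0.0, -84.4]
force: [-5.4, 0.4, 4.4]
opening: 0.0158
gripper_force: 30.0
```

send_rows(plan=[[[0,0,0.1,0,0,0],[0,0,0.2,0,0,0],[0,0,0.2,0,0,0],[0,0,0.2,0,0,0]]])

```text
clock: 20.65
tool_pos: [0.5702, -0.3237, 0.0638]
orientation: [180.0, -0.1, -84.4]
force: [-5.6, -0.2, 6.9]
opening: 0.0158
gripper_force: 30.0
```

send_rows(plan=[[[0,0,0,0,0,0],[0,0,0,0,0,0],[0,0,0,0,0,0],[0,0,0,0,0,0],[0,0,0,0,0,0]]], fingers=0.6)

```text
clock: 21.07
tool_pos: [0.5702, -0.3231, 0.0636]
orientation: [-180.0, -0.0, -84.4]
force: [-3.7, -0.1, 5.1]
opening: 0.0435
gripper_force: 2.1
```

send_rows(plan=[[[0,0,-4,0,0,0],[0,0,-8,0,0,0],[0,0,-12,0,0,0],[0,0,-13,0,0,0],[0,0,-13,0,0,0]]])

```text
clock: 21.48
tool_pos: [0.5733, -0.3237, 0.1985]
orientation: [-179.5, -0.2, -84.4]
force: [1.1, -0.2, 0.4]
opening: 0.0524
gripper_force: 0.0
```

```bash
python3 - <<'E'
from h import *
k=w("L",-.135,-.075,.028,0); plan([(.49,-.03,.195,-84.2),(k[0],k[1],.15,-46),(k[0],k[1],.15,k[3]),k])
E
```

```text
[-30.0, 5.4, 0.2, -0.5, -0.2, -0.2] n>=8 -> [ 4.90e-01 -3.00e-02  1.95e-01 -8.42e+01]
[-26.7, 4.8, 4.5, 0.0, 0.0, -38.2] n>=7 -> [  0.415   0.231   0.15  -46.   ]
[0.0, 0.0, 0.0, 0.0, 0.0, -37.8] n>=6 -> [ 0.415  0.231  0.15  -8.22 ]
[0.0, -0.0, 12.2, 0.0, 0.0, 0.0] n>=3 -> [ 0.415  0.231  0.028 -8.22 ]
```

send_rows(plan=[[[-30,5.4,0,0,0,0],[-30,5.4,0,0,0,0],[-30,5.4,0,0,0,0],[-30,5.4,0,0,0,0],[-30,5.4,0,0,0,0],[-30,5.4,0,0,0,0],[-30,5.4,0,0,0,0],[-30,5.4,0,0,0,0]]])

```text
clock: 22.15
tool_pos: [0.4861, -0.0257, 0.1931]
orientation: [-179.9, 0.1, -84.3]
force: [0.4, -0.4, 0.2]
opening: 0.0527
gripper_force: 0.0
```

send_rows(plan=[[[-26.7,4.8,3,0,0,-38],[-26.7,4.8,3,0,0,-38],[-26.7,4.8,3,0,0,-38],[-26.7,4.8,3,0,0,-38],[-26.7,4.8,3,0,0,-38],[-26.7,4.8,3,0,0,-38],[-26.7,4.8,3,0,0,-38],[-26.7,4.8,3,0,0,-38]]])

```text
clock: 22.82
tool_pos: [0.4125, 0.2355, 0.1624]
orientation: [-180.0, 0.0, -46.2]
force: [-0.2, 0.5, 0.8]
opening: 0.0525
gripper_force: 0.0
```

send_rows(plan=[[[0,0,0,0,0,-38],[0,0,0,0,0,-38],[0,0,0,0,0,-38],[0,0,0,0,0,-38],[0,0,0,0,0,-38],[0,0,0,0,0,-38],[0,0,0,0,0,-38],[0,0,0,0,0,-38]]])

```text
clock: 23.48
tool_pos: [0.4134, 0.2314, 0.1631]
orientation: [-180.0, 0.0, -8.5]
force: [-0.2, 0.3, -0.1]
opening: 0.0524
gripper_force: 0.0
```

```bash
python3 - <<'E'
from h import *
from plant import ctrl
k=w("L",-.135,-.075,.03,0); plan([k]); print(ctrl.get_obs()["joint_pos"].round(0))
t=ctrl.snapshot("top")["img"][:,:,::-1]; print(tray(t)); cv2.imwrite("pics/t6.png",cv2.resize(t[145:265,215:395],(800,533)))
E
```

```text
[0.2, 0.0, 13.3, -0.0, 0.0, -0.3] n>=4 -> [ 0.415  0.231  0.03  -8.22 ]
[ 53.   5. -29.  -0. -56.  28.]
(array([0.6477, 0.0203]), np.float64(-8.8), [np.float64(0.149), np.float64(0.208)])
```

View pics/t6.png

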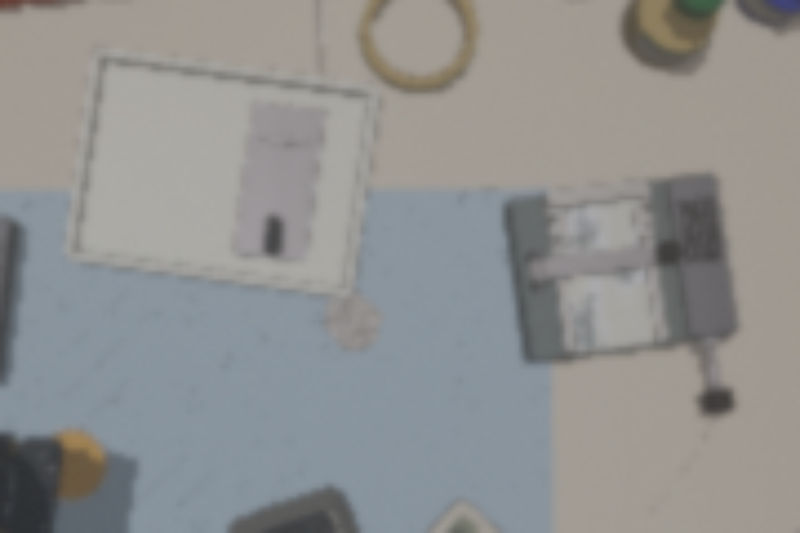

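The plate lies flat in the tray at px about (277,187). The right bar is down and its rod is at the middle. Now the left rod.

send_rows(plan=[[[0.2,0,4,0,0,0],[0.2,0,8,0,0,0],[0.2,0,11,0,0,0],[0.2,0,13.3,0,0,0],[0.2,0,13.3,0,0,0],[0.2,0,13.3,0,0,0]]])

```text
clock: 24.03
tool_pos: [0.4151, 0.2305, 0.0299]
orientation: [179.8, 0.1, -8.5]
force: [-0.4, -0.1, 0.6]
opening: 0.0525
gripper_force: 0.0
```

send_rows(plan=[[[0,0,0,0,0,0],[0,0,0,0,0,0],[0,0,0,0,0,0],[0,0,0,0,0,0],[0,0,0,0,0,0],[0,0,0,0,0,0],[0,0,0,0,0,0],[0,0,0,0,0,0]]], fingers=0)

```text
clock: 24.7
tool_pos: [0.4173, 0.2352, 0.032]
orientation: [-179.6, -0.2, -8.3]
force: [-2.2, 11.7, -3.8]
opening: 0.0251
gripper_force: 30.0
```

send_rows(plan=[[[0.4,0,0,0,0,0],[0.8,0,0,0,0,0],[1.2,0,0,0,0,0],[1.6,0,0,0,0,0],[2,0,0,0,0,0],[2,0,0,0,0,0],[2,0,0,0,0,0],[2,0,0,0,0,0]]])

```text
clock: 25.37
tool_pos: [0.4376, 0.2326, 0.032]
orientation: [-179.5, -0.2, -8.3]
force: [0.1, 12.5, -5.5]
opening: 0.0251
gripper_force: 30.0
```

send_rows(plan=[[[0,0,0,0,0,0],[0,0,0,0,0,0],[0,0,0,0,0,0],[0,0,0,0,0,0],[0,0,0,0,0,0]]], fingers=0.6)

```text
clock: 25.78
tool_pos: [0.4351, 0.2279, 0.0307]
orientation: [180.0, 0.0, -8.4]
force: [0.5, -0.4, 0.0]
opening: 0.0507
gripper_force: 0.0
```

send_rows(plan=[[[0,0,-4,0,0,0],[0,0,-8,0,0,0],[0,0,-12,0,0,0],[0,0,-12,0,0,0]]])

```text
clock: 26.12
tool_pos: [0.4386, 0.2307, 0.1583]
orientation: [-179.5, -0.5, -8.3]
force: [1.7, 1.5, 0.6]
opening: 0.0528
gripper_force: 0.0
```

```bash
python3 - <<'E'
from h import *
from plant import ctrl
s=ctrl.snapshot("side")["img"][:,:,::-1]
for x in(-.095,-.115,-.135): print(proj("side",w("L",x,-.075,.042,0)[:3]).round(1))
print(dark(s.copy(),270,286,14))
g=w("L",.005,-.045,.065,-90); plan([(*g[:2],.149,g[3]),g])
E
```

```text
[263.5 280.6]
[269.9 284.1]
[276.4 287.7]
(array([269.075, 285.1  ]), [9, 8, 10, 11, 80])
[11.8, -2.8, 0.7, -0.5, 0.1, 89.8] n>=13 -> [  0.558   0.241   0.149 -98.22 ]
[-0.0, -0.0, 8.4, 0.0, 0.0, 0.0] n>=3 -> [ 5.580e-01  2.410e-01  6.500e-02 -9.822e+01]
```

```bash
python3 - <<'E'
from h import *
from plant import ctrl
s0=cv2.imread("pics/side0.png")
for k,u in(("L",(232,286)),("R",(325,170))):
    c,st=dark(s0,*u,9); print(k,"fin side",c.round(1),"pred",proj("side",w(k,-.058,.002,.072,0)[:3]).round(1),st)
for k,u,x in(("L",(276,289),-.135),("R",(340,169),-.095)):
    c,st=dark(s0,*u); print(k,"knob side",c.round(1),"pred",proj("side",w(k,x,-.075,.042,0)[:3]).round(1))
s=ctrl.snapshot("top")["img"][:,:,::-1].copy(); h=cv2.cvtColor(s,cv2.COLOR_BGR2HSV)
for im in(cv2.imread("pics/top0.png"),s):
    m=cv2.inRange(cv2.cvtColor(im,cv2.COLOR_BGR2HSV),(8,90,100),(30,255,255)); m[:235]=0;m[265:]=0;m[:,:215]=0;m[:,250:]=0
    M=cv2.moments(m,True); print("petri",M["m00"],M["m10"]/M["m00"],M["m01"]/M["m00"])
print(proj("side",(0.558,.236,.083))-proj("side",(0.558,.240,.083)))
E
```

```text
L fin side [231.4 285.7] pred [231.7 284.6] [3, 2, 12, 15, 128]
R fin side [324.5 169.8] pred [323.5 170.5] [5, 4, 9, 11, 77]
L knob side [275.6 288.6] pred [276.4 287.7]
R knob side [339.4 169. ] pred [339.1 169. ]
petri 152.0 230.56578947368422 249.23026315789474
petri 81.0 232.58024691358025 249.4320987654321
[ 0.8670588 -0.9854594]
```

Middle click confirmed: knob at (269.1,285.1) against (269.9,284.1) expected. The pinch force and the side view both put viewer L about 3.5 mm further in +y, so I'm correcting for that.

```bash
sed -i 's/"L":(.5598,.2859,-8.22)/"L":(.5600,.2894,-8.22)/' h.py; python3 - <<'E'
from h import *
g=w("L",.005,-.045,.065,-90); plan([(*g[:2],.15,g[3])])
E
```

```text
[11.9, -3.3, 0.3, -0.3, 0.1, 89.8] n>=13 -> [  0.559   0.244   0.15  -98.22 ]
```

send_rows(plan=[[[11.9,-3.3,0,0,0,50],[11.9,-3.3,0,0,0,50],[11.9,-3.3,0,0,0,50],[11.9,-3.3,0,0,0,50],[11.9,-3.3,0,0,0,50],[11.9,-3.3,0,0,0,50],[11.9,-3.3,0,0,0,50],[11.9,-3.3,0,0,0,50]]])

```text
clock: 26.88
tool_pos: [0.5569, 0.2426, 0.1486]
orientation: [179.8, -0.0, -58.8]
force: [-0.4, -0.3, -0.2]
opening: 0.0526
gripper_force: 0.0
```

send_rows(plan=[[[0,0,0,0,0,40],[0,0,0,0,0,40],[0,0,0,0,0,40],[0,0,0,0,0,40],[0,0,0,0,0,40],[0,0,0,0,0,40],[0,0,0,0,0,40],[0,0,0,0,0,40]]])

```text
clock: 27.55
tool_pos: [0.5573, 0.2432, 0.1498]
orientation: [179.9, -0.1, -98.1]
force: [-0.1, 0.3, 0.2]
opening: 0.0527
gripper_force: 0.0
```

```bash
python3 - <<'E'
from h import *
plan([w("L",.005,-.045,.065,-90)])
E
```

```text
[-0.1, -0.1, 8.5, 0.1, -0.1, 0.1] n>=3 -> [ 5.590e-01  2.440e-01  6.500e-02 -9.822e+01]
```

send_rows(plan=[[[-0.1,-0.1,4,0,0,0],[-0.1,-0.1,7,0,0,0],[-0.1,-0.1,8.5,0,0,0],[-0.1,-0.1,8.5,0,0,0],[-0.1,-0.1,8.5,0,0,0]]])

```text
clock: 27.97
tool_pos: [0.5585, 0.2438, 0.0648]
orientation: [179.9, -0.1, -98.2]
force: [0.4, -0.4, 0.8]
opening: 0.0526
gripper_force: 0.0
```

send_rows(plan=[[[0,0,0,0,0,0],[0,0,0,0,0,0],[0,0,0,0,0,0],[0,0,0,0,0,0],[0,0,0,0,0,0],[0,0,0,0,0,0],[0,0,0,0,0,0],[0,0,0,0,0,0]]], fingers=0)

```text
clock: 28.63
tool_pos: [0.5587, 0.2445, 0.0659]
orientation: [180.0, 0.0, -98.4]
force: [-3.3, 1.6, 5.7]
opening: 0.0155
gripper_force: 30.0
```

send_rows(plan=[[[-0.2,0,-0.9,0,0,0],[-0.5,0,-1.7,0,0,0],[-0.9,0,-2.5,0,0,0],[-1.3,0,-3.3,0,0,0],[-1.8,0,-4.0,0,0,0],[-2.4,0,-4.7,0,0,0],[-3.0,0,-5.4,0,0,0],[-3.7,0,-5.9,0,0,0]]])

```text
clock: 29.3
tool_pos: [0.5634, 0.28, 0.1256]
orientation: [179.9, -0.1, -98.4]
force: [-4.6, -8.6, 2.1]
opening: 0.0157
gripper_force: 30.0
```

send_rows(plan=[[[-0.7,0,-0.6,0,0,0],[-1.4,0,-1.0,0,0,0],[-2.2,0,-1.4,0,0,0],[-3.1,0,-1.7,0,0,0],[-3.9,0,-2.0,0,0,0],[-4.8,0,-2.1,0,0,0],[-5.7,0,-2.2,0,0,0],[-6.6,0,-2.3,0,0,0]]])

```text
clock: 29.97
tool_pos: [0.5723, 0.3465, 0.1489]
orientation: [179.9, -0.1, -98.4]
force: [-8.4, -4.0, 0.6]
opening: 0.0158
gripper_force: 30.0
```

send_rows(plan=[[[0,0,0,0,0,0],[0,0,0,0,0,0],[0,0,0,0,0,0],[0,0,0,0,0,0],[0,0,0,0,0,0]]], fingers=0.5)

```text
clock: 30.38
tool_pos: [0.5744, 0.3464, 0.148]
orientation: [-180.0, 0.1, -98.4]
force: [-0.5, -0.3, 0.0]
opening: 0.0416
gripper_force: 0.0
```

send_rows(plan=[[[0,0,-3,0,0,0],[0,0,-6,0,0,0],[0,0,-6,0,0,0],[0,0,-6,0,0,0]]])

```text
clock: 30.72
tool_pos: [0.5752, 0.3469, 0.2102]
orientation: [-179.8, 0.2, -98.4]
force: [-0.6, -0.5, -0.8]
opening: 0.0439
gripper_force: 0.0
```

```bash
python3 - <<'E'
from h import *
from plant import ctrl
s=ctrl.snapshot("side")["img"][:,:,::-1]; cv2.imwrite("pics/s7.png",cv2.resize(s[160:330,160:330],(600,600)))
f=w("L",-.058,0,.060,0); plan([(*f[:2],.20,f[3])])
print((proj("side",w("L",.005,.055+.003,.165,0)[:3])-[160,160])*600/170)
E
```

```text
[5.9, 6.4, 0.8, -0.1, 0.0, -90.2] n>=13 -> [ 0.503  0.298  0.2   -8.22 ]
[107.86003265 352.81077522]
```

View pics/s7.png

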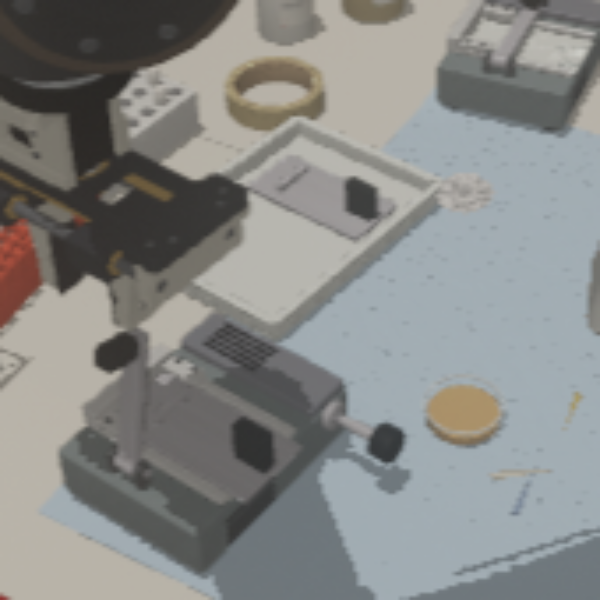

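The left bar is up, with its grip at crop (115,352) as expected. Next is the fin.

send_rows(plan=[[[5.9,6.4,0.6,0,0,-50],[5.9,6.4,0.6,0,0,-50],[5.9,6.4,0.6,0,0,-50],[5.9,6.4,0.6,0,0,-50],[5.9,6.4,0.6,0,0,-50],[5.9,6.4,0.6,0,0,-50],[5.9,6.4,0.6,0,0,-50],[5.9,6.4,0.6,0,0,-50]]])

```text
clock: 31.43
tool_pos: [0.5016, 0.2968, 0.2006]
orientation: [179.9, 0.0, -48.1]
force: [0.4, 0.2, 0.0]
opening: 0.0438
gripper_force: 0.0
```

send_rows(plan=[[[0,0,0,0,0,-40.2],[0,0,0,0,0,-40.2],[0,0,0,0,0,-40.2],[0,0,0,0,0,-40.2],[0,0,0,0,0,-40.2],[0,0,0,0,0,-40.2],[0,0,0,0,0,-40.2],[0,0,0,0,0,-40.2]]])

```text
clock: 32.1
tool_pos: [0.5018, 0.2969, 0.201]
orientation: [180.0, 0.0, -8.5]
force: [1.3, -0.2, -0.4]
opening: 0.0443
gripper_force: 0.0
```

send_rows(plan=[[[0,0,4,0,0,0],[0,0,7.5,0,0,0],[0,0,7.5,0,0,0],[0,0,7.5,0,0,0]]])

```text
clock: 32.43
tool_pos: [0.5013, 0.2962, 0.1254]
orientation: [179.8, 0.1, -8.4]
force: [0.7, -0.2, 1.4]
opening: 0.0439
gripper_force: 0.0
```

```bash
python3 - <<'E'
from h import *
plan([w("L",-.058,0,.061,0)])
E
```

```text
[0.1, -0.2, 6.4, 0.2, 0.1, -0.2] n>=2 -> [ 0.503  0.298  0.061 -8.22 ]
```

send_rows(plan=[[[0.1,-0.1,3,0,0,0],[0.1,-0.1,5,0,0,0],[0.1,-0.1,6.5,0,0,0],[0.1,-0.1,6.5,0,0,0],[0.1,-0.1,6.5,0,0,0]]])

```text
clock: 32.85
tool_pos: [0.504, 0.2987, 0.0632]
orientation: [-180.0, -0.1, -8.2]
force: [0.8, 0.5, 0.9]
opening: 0.0438
gripper_force: 0.0
```

send_rows(plan=[[[0,0,0,0,0,0],[0,0,0,0,0,0],[0,0,0,0,0,0],[0,0,0,0,0,0],[0,0,0,0,0,0],[0,0,0,0,0,0],[0,0,0,0,0,0],[0,0,0,0,0,0]]], fingers=0)

```text
clock: 33.52
tool_pos: [0.5035, 0.2985, 0.0621]
orientation: [-180.0, -0.0, -8.2]
force: [-1.6, 0.0, 5.0]
opening: 0.0122
gripper_force: 29.9
```

send_rows(plan=[[[-0.7,0,0,0,0,0],[-1.6,0,0,0,0,0],[-2.6,0,0,0,0,0],[-3.6,0,0,0,0,0],[-4.6,0,0,0,0,0],[-5.6,0,0,0,0,0],[-6.5,0,0,0,0,0],[-7,0,0,0,0,0]]])

```text
clock: 34.18
tool_pos: [0.4324, 0.3081, 0.0616]
orientation: [180.0, 0.0, -8.2]
force: [2.3, -0.0, 3.8]
opening: 0.0116
gripper_force: 30.0
```

send_rows(plan=[[[0,0,-1,0,0,0],[0,0,-2.5,0,0,0],[0,0,-4,0,0,0],[0,0,-5.5,0,0,0],[0,0,-6.4,0,0,0],[0,0,-6.4,0,0,0]]])

```text
clock: 34.68
tool_pos: [0.4339, 0.3084, 0.127]
orientation: [-179.9, -0.0, -8.2]
force: [-0.3, 0.4, -2.3]
opening: 0.0119
gripper_force: 30.0
```

```bash
python3 - <<'E'
from h import *
from plant import ctrl
s=ctrl.snapshot("side")["img"][:,:,::-1]; cv2.imwrite("pics/s8.png",cv2.resize(s[160:330,160:330],(600,600)))
T=tr(-.0455,.045,.1,0); print(T)
plan([(.445,T[1],.125,-8.2),(T[0],T[1],.125,-9.2),(T[0],T[1],.02,-9.2)])
for x,y in((-.0835,.1135),(-.0835,-.1135),(.0835,-.1135),(.0835,.1135)): print(((proj("side",tr(x,y,.0225)[:3])-[160,160])*600/170).round(0))
E
```

```text
(np.float64(0.6082799533853116), np.float64(0.07169572596826293), 0.1, -9.2)
[4.5, 23.2, 0.1, -0.0, 0.0, -0.0] n>=6 -> [ 0.445  0.072  0.125 -8.2  ]
[16.2, -2.3, -0.0, -0.0, -0.0, 1.0] n>=4 -> [ 0.608  0.072  0.125 -9.2  ]
[0.0, -0.0, 10.5, 0.0, 0.0, 0.0] n>=3 -> [ 0.608  0.072  0.02  -9.2  ]
[274. 320.]
[441. 180.]
[297. 114.]
[123. 238.]
```

View pics/s8.png

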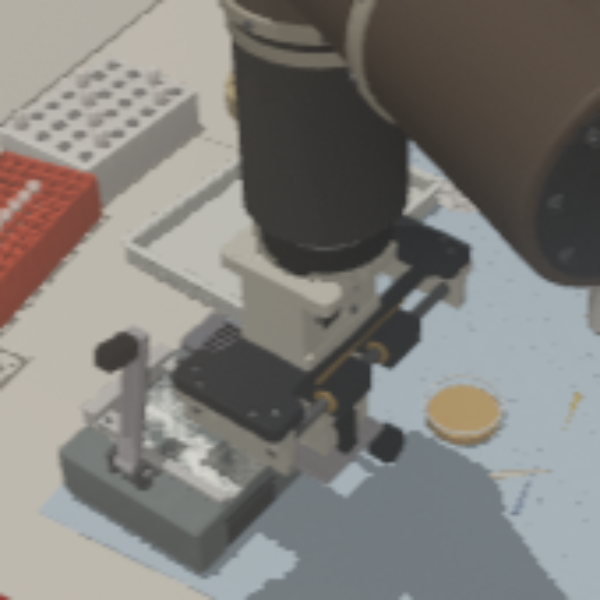

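send_rows(plan=[[[0.2,1,0,0,0,0],[0.6,3,0,0,0,0],[1,5,0,0,0,0],[1.4,7,0,0,0,0],[1.8,9,0,0,0,0],[2.1,11,0,0,0,0],[2.3,12,0,0,0,0],[2.3,12,0,0,0,0]]])

```text
clock: 35.4
tool_pos: [0.4384, 0.1833, 0.1245]
orientation: [179.9, 0.1, -8.3]
force: [-0.0, -0.1, -2.3]
opening: 0.012
gripper_force: 30.0
```

send_rows(plan=[[[0.2,1,0,0,0,0],[0.6,3,0,0,0,0],[1,5,0,0,0,0],[1.4,7,0,0,0,0],[1.8,9,0,0,0,0],[2.1,10.5,0,0,0,0],[2.2,11.2,0,0,0,0],[2.2,11.2,0,0,0,0]]])

```text
clock: 36.07
tool_pos: [0.445, 0.071, 0.1252]
orientation: [180.0, 0.0, -8.3]
force: [-0.1, 0.3, -1.7]
opening: 0.0121
gripper_force: 30.0
```

send_rows(plan=[[[1,-0.1,0,0,0,1],[3,-0.4,0,0,0,1],[5.5,-0.8,0,0,0,1],[8,-1.1,0,0,0,1],[11,-1.6,0,0,0,1],[14,-2,0,0,0,1],[16.2,-2.3,0,0,0,1],[16.2,-2.3,0,0,0,1]]])

```text
clock: 36.73
tool_pos: [0.6136, 0.0727, 0.1244]
orientation: [180.0, -0.1, -9.2]
force: [1.8, 0.9, -1.2]
opening: 0.0118
gripper_force: 30.0
```

```bash
python3 - <<'E'
from h import *
from plant import ctrl
s=ctrl.snapshot("side")["img"][:,:,::-1]; cv2.imwrite("pics/s9.png",cv2.resize(s[160:330,160:330],(600,600)))
T=tr(-.0455,.045,.1,0)
plan([(T[0],T[1],.0165,-9.2)])
E
```

```text
[-0.3, 0.1, 10.8, 0.0, 0.0, -0.0] n>=3 -> [ 0.608  0.072  0.016 -9.2  ]
```

View pics/s9.png

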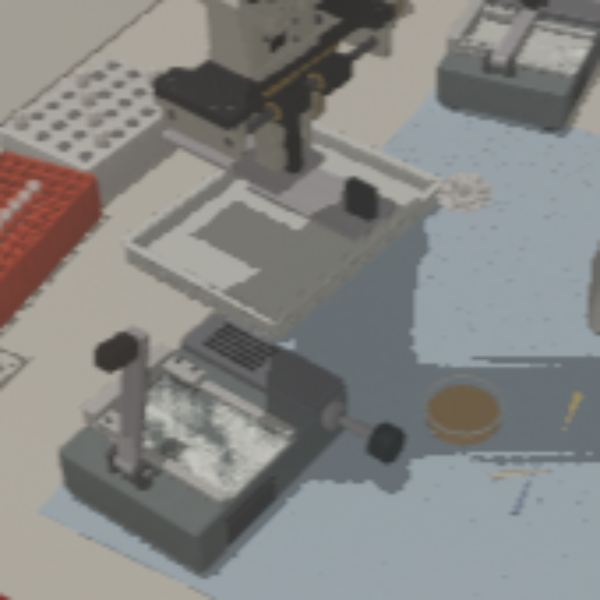

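send_rows(plan=[[[0,0,2,0,0,0],[0,0,4.5,0,0,0],[0,0,7,0,0,0],[0,0,8.8,0,0,0],[0,0,9.6,0,0,0],[0,0,10.1,0,0,0],[0,0,10.4,0,0,0],[0,0,10.5,0,0,0]]])

```text
clock: 37.45
tool_pos: [0.6094, 0.0721, 0.021]
orientation: [-180.0, -0.0, -9.2]
force: [-0.5, -0.2, -2.0]
opening: 0.0117
gripper_force: 30.0
```

send_rows(plan=[[[0,0,0.1,0,0,0],[0,0,0.2,0,0,0],[0,0,0.3,0,0,0],[0,0,0.3,0,0,0],[0,0,0.3,0,0,0]]])

```text
clock: 37.87
tool_pos: [0.609, 0.0717, 0.0179]
orientation: [-180.0, -0.0, -9.2]
force: [-0.4, 0.0, -1.0]
opening: 0.012
gripper_force: 30.0
```

send_rows(plan=[[[0,0,0.1,0,0,0],[0,0,0.2,0,0,0],[0,0,0.2,0,0,0],[0,0,0.2,0,0,0]]])

```text
clock: 38.2
tool_pos: [0.6092, 0.0717, 0.0171]
orientation: [-180.0, -0.1, -9.2]
force: [-3.5, 0.6, 10.5]
opening: 0.0118
gripper_force: 30.0
```

send_rows(plan=[[[0,0,0,0,0,0],[0,0,0,0,0,0],[0,0,0,0,0,0],[0,0,0,0,0,0],[0,0,0,0,0,0]]], fingers=0.33)

```text
clock: 38.62
tool_pos: [0.6089, 0.0716, 0.0154]
orientation: [180.0, 0.0, -9.2]
force: [-0.1, 0.4, -1.1]
opening: 0.0287
gripper_force: 0.0
```

send_rows(plan=[[[0,0,-2,0,0,0],[0,0,-5,0,0,0],[0,0,-9,0,0,0],[0,0,-13,0,0,0],[0,0,-17,0,0,0],[0,0,-19,0,0,0],[0,0,-19,0,0,0],[0,0,-19,0,0,0]]])

```text
clock: 39.28
tool_pos: [0.6095, 0.0719, 0.2072]
orientation: [-179.9, -0.1, -9.2]
force: [-0.1, 0.2, -0.7]
opening: 0.0288
gripper_force: 0.0
```

```bash
python3 - <<'E'
from h import *
g=w("L",.005,.0578,.1465,-90); plan([(*g[:2],.205,g[3]),g])
E
```

```text
[-8.0, -26.5, 0.2, -0.2, -0.0, 89.0] n>=13 -> [  0.573   0.346   0.205 -98.22 ]
[-0.0, -0.0, 5.8, 0.0, 0.0, 0.0] n>=2 -> [  0.573   0.346   0.146 -98.22 ]
```

send_rows(plan=[[[-8,-26.5,0,0,0,50],[-8,-26.5,0,0,0,50],[-8,-26.5,0,0,0,50],[-8,-26.5,0,0,0,50],[-8,-26.5,0,0,0,50],[-8,-26.5,0,0,0,50],[-8,-26.5,0,0,0,50],[-8,-26.5,0,0,0,50]]], fingers=0.55)

```text
clock: 39.95
tool_pos: [0.5707, 0.351, 0.2027]
orientation: [179.8, -0.0, -59.5]
force: [-0.5, -1.1, 0.6]
opening: 0.0484
gripper_force: 0.0
```

send_rows(plan=[[[0,0,0,0,0,39],[0,0,0,0,0,39],[0,0,0,0,0,39],[0,0,0,0,0,39],[0,0,0,0,0,39],[0,0,0,0,0,39],[0,0,0,0,0,39],[0,0,0,0,0,39]]])

```text
clock: 40.62
tool_pos: [0.5719, 0.3456, 0.204]
orientation: [179.9, -0.1, -98.1]
force: [-0.1, -0.2, -0.4]
opening: 0.0483
gripper_force: 0.0
```

```bash
python3 - <<'E'
from h import *
plan([w("L",.005,.0578,.1465,-90)])
E
```

```text
[-0.1, -0.1, 5.8, 0.1, -0.1, 0.1] n>=2 -> [  0.573   0.346   0.146 -98.22 ]
```

send_rows(plan=[[[-0.1,-0.1,2,0,0,0],[-0.1,-0.1,4,0,0,0],[-0.1,-0.1,5.7,0,0,0],[-0.1,-0.1,5.7,0,0,0],[-0.1,-0.1,5.7,0,0,0]]])

```text
clock: 41.03
tool_pos: [0.573, 0.3463, 0.1474]
orientation: [179.9, -0.1, -98.1]
force: [-0.3, -0.2, 0.6]
opening: 0.0482
gripper_force: 0.0
```

send_rows(plan=[[[0,0,0,0,0,0],[0,0,0,0,0,0],[0,0,0,0,0,0],[0,0,0,0,0,0],[0,0,0,0,0,0],[0,0,0,0,0,0],[0,0,0,0,0,0],[0,0,0,0,0,0]]], fingers=0)

```text
clock: 41.7
tool_pos: [0.5723, 0.3471, 0.1491]
orientation: [179.9, 0.0, -98.2]
force: [-6.7, 0.3, 5.5]
opening: 0.0154
gripper_force: 30.0
```

send_rows(plan=[[[0.9,0,0.1,0,0,0],[1.8,0,0.2,0,0,0],[2.7,0,0.3,0,0,0],[3.5,0,0.6,0,0,0],[4.4,0,0.9,0,0,0],[5.2,0,1.3,0,0,0],[5.9,0,1.7,0,0,0],[6.6,0,2.3,0,0,0]]])

```text
clock: 42.37
tool_pos: [0.5638, 0.2825, 0.1264]
orientation: [-180.0, 0.1, -98.2]
force: [-4.3, 3.1, 4.7]
opening: 0.0155
gripper_force: 30.0
```

send_rows(plan=[[[0.7,0,0.5,0,0,0],[1.3,0,1.2,0,0,0],[1.9,0,1.9,0,0,0],[2.4,0,2.6,0,0,0],[2.8,0,3.4,0,0,0],[3.2,0,4.2,0,0,0],[3.5,0,5,0,0,0],[3.7,0,5.9,0,0,0]]])

```text
clock: 43.03
tool_pos: [0.5588, 0.2451, 0.0665]
orientation: [-180.0, 0.0, -98.2]
force: [-2.9, 2.4, 4.5]
opening: 0.0157
gripper_force: 30.0
```

send_rows(plan=[[[0,0,0.1,0,0,0],[0,0,0.2,0,0,0],[0,0,0.2,0,0,0],[0,0,0.2,0,0,0]]])

```text
clock: 43.37
tool_pos: [0.5587, 0.2446, 0.0645]
orientation: [180.0, -0.0, -98.2]
force: [-2.0, -0.0, 3.3]
opening: 0.016
gripper_force: 30.0
```

send_rows(plan=[[[0,0,0,0,0,0],[0,0,0,0,0,0],[0,0,0,0,0,0],[0,0,0,0,0,0],[0,0,0,0,0,0]]], fingers=0.6)

```text
clock: 43.78
tool_pos: [0.5588, 0.2448, 0.0644]
orientation: [180.0, -0.0, -98.2]
force: [0.3, 0.0, 0.2]
opening: 0.0435
gripper_force: 0.0
```

send_rows(plan=[[[0,0,-4,0,0,0],[0,0,-8,0,0,0],[0,0,-12,0,0,0],[0,0,-16,0,0,0],[0,0,-18,0,0,0],[0,0,-18,0,0,0]]])

```text
clock: 44.28
tool_pos: [0.5611, 0.2461, 0.2511]
orientation: [-179.6, 0.4, -98.2]
force: [1.1, 0.0, 0.8]
opening: 0.0526
gripper_force: 0.0
```

```bash
python3 - <<'E'
from h import *
from plant import ctrl
plan([(.45,.2,.25,-98.2)])
E
```

```text
[6.1, 10.3, -0.0, -0.4, 0.4, 0.0] n>=3 -> [  0.45   0.2    0.25 -98.2 ]
```

send_rows(plan=[[[-18,14,0,0,0,0],[-18,14,0,0,0,0],[-18,14,0,0,0,0],[-18,14,0,0,0,0],[-18,14,0,0,0,0],[-18,14,0,0,0,0],[-18,14,0,0,0,0],[-18,14,0,0,0,0]]])

```text
clock: 44.95
tool_pos: [0.4449, 0.444, 0.2438]
orientation: [180.0, -0.1, -98.1]
force: [-0.7, -0.2, -0.8]
opening: 0.0528
gripper_force: 0.0
```

```bash
python3 - <<'E'
from h import *
from plant import ctrl
t=ctrl.snapshot("top")["img"][:,:,::-1]; s=ctrl.snapshot("side")["img"][:,:,::-1]
cv2.imwrite("pics/f.png",np.vstack([cv2.resize(t[145:265,155:405],(625,300)),cv2.resize(s[150:330,150:400],(417,300))[:, :417].copy() if 0 else cv2.resize(s[140:320,150:400],(625,300))]))
E
```

```text
(no output)
```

View pics/f.png

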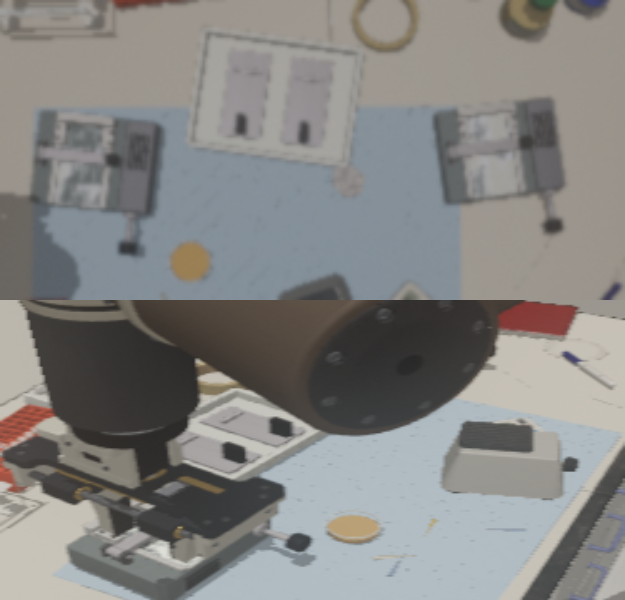

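The final view shows both plates flat side by side in the tray, both bars down and both knobs at mid-stroke. One numeric check before handing in.

```bash
python3 - <<'E'
from h import *
from plant import ctrl
t=ctrl.snapshot("top")["img"][:,:,::-1].copy(); a=cv2.imread("pics/top0.png")
for n,u in(("gripL",(200,209)),("gripR",(365,202))): print(n,dark(a,*u)[0].round(1),dark(t,*u)[0].round(1))
for k,u in(("L",(206,244)),("R",(375,234))):
    c,_=dark(t,*u); print("knob",k,c.round(1),proj("top",w(k,-.115,-.075,.05,0)[:3]).round(1))
for n,(x,y,r) in dict(petri=(232,249,12),tape=(309,152,16),timer=(319,268,14)).items():
    p=cv2.phaseCorrelate(*[cv2.cvtColor(i[y-r:y+r,x-r:x+r],cv2.COLOR_BGR2GRAY).astype(np.float32) for i in(a,t)]); print(n,np.round(p[0],2),round(p[1],2))
E
```

```text
gripL [200.1 208.6] [200.  208.8]
gripR [365.4 201.4] [365.3 201.3]
knob L [205.6 243.8] [205.  244.5]
knob R [375.8 234.8] [375.8 235.1]
petri [-0.04  0.14] 1.01
tape [-0.07  0.03] 0.96
timer [-0.06  0.01] 0.97
```

```bash
python3 -c "
from plant import ctrl
print(ctrl.close_job())"
```

```text
the job is handed in; nothing more can be done
None
```

I handed the job in at about 45 s of the 210 s: both rods are at their middle click, both bars were raised and lowered again, and both plates lie flat side by side in the tray; there was no loose plate, and the timer, petri dish and tape roll have not moved.

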